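# Refit an electrode cartridge and close the quarter-turn compression lever

## Task

Lower the green-topped electrode cartridge upright into the empty bay of the electrode module, port towards the seal, ease it down to the floor of the bay without dropping or forcing it, and let go. Then push the red-knobbed compression lever through its quarter turn right up to its end stop, coming up to the stop slowly, and lean on the knob there with about 12 newtons for a second, so that the seal beds in, never pressing on the module or its lever with more than 20 newtons. Leave the lever at its stop with the cartridge clamped, and do not disturb the bottles, the timer or the forceps.

Things in the scene. Friction and masses are not known exactly. Their poses are not given: they have to be found in the camera images.
- module: electrode module standing fixed on the deck: aluminium base 96 (x) x 190 (y) mm, its top 12 mm above the deck. Origin under the base, z up. Along its +y from the red-knobbed lever: cam, empty bay, sprung black seal, a yellow-topped and a blue-topped cell (fixed, shaped like the loose cartridge), grey end block. Near the lever two steel stop pins, 52 mm high
- bay (a point): point on the bay's floor (12 mm above the deck) for the middle of the cartridge's underside; axes as the module's. The bay lies between grey cheeks, inner faces 18.5 mm to either side in x, bevelled, tops about 44 mm above the deck. Along y the seal face is 19.5 mm away on the + side and the open lever's cam 19 to 20 mm on the - side.
- lever (a joint): lever angle, rad: 0 open (lever along the module's -y), 1.571 at the hard end stop (along the module's -x); turns clockwise seen from above, starts at 0 to 0.12, stays where left. Its cam pushes the cartridge up to 6 mm towards +y, 3 mm of it against the seal's spring, past dead centre at the stop. Running force at the knob 1 to 8 N; meeting the stop at 30 mm/s peaks near 20 N
- lever_axis (a point): point on the lever's upright axis of turning, at mid-height of the red knob (69 mm above the deck); fixed to the module, axes as the module's
- lever_knob (a point): middle (69 mm above the deck) of the red upright knob at the lever's end, 75 mm from the lever's axis: a round post, 16 mm in diameter, from 53 to 85 mm above the deck. The flat black lever arm under it (12 mm wide, a 20 mm boss under the knob) lies 45 to 53 mm above the deck. Can be pushed from its side with closed fingers pointing down
- seal (a joint): how far the sprung black seal is pushed in along the module's +y, m: 0 free, about 0.0025 when the cartridge is clamped; spring 3 N/mm with 9 N preload
- cartridge: loose electrode cartridge, white with a green top, about 110 g: block 34 (x) x 36 (y) x 44 (z) mm; from the middle of its top rises a green grip tab 14 (x) x 24 (y) mm, from 44 to 68 mm. Origin at the centre of its underside, z up; stands on the deck at the start. Grasp the tab across its 14 mm (fingers closing along the cartridge's x)
- port (a point): centre of the round black port in the cartridge's +y face, 20 mm above its underside; in the bay it must face the seal, i.e. cartridge axes along the module's axes
- bottle_blue_cap: white bottle with a blue cap, 40 mm in diameter, 76 mm tall, bystander; origin at the centre of its underside
- bottle_white_cap: white bottle with a white cap, 40 mm in diameter, 76 mm tall, bystander; origin at the centre of its underside
- timer: small white bench timer 46 x 58 x 18 mm, bystander; origin at the centre of its underside
- forceps: steel forceps 17 x 126 x 9 mm lying flat along their y, bystander; origin at the centre of their underside

How it is judged:
By the outcome, as a careful person would: the job done as asked, in the order asked, and still so for the second after the job is handed in, with the robot touching nothing.
It also fails if it takes over 67 s, if anything falls off the work surface, if the arm or the gripper's body presses on something with over 40 N, if the wrist force passes 120 N, or if a joint passes its speed limit or range.

## Robot

A 6-joint arm with a two-finger parallel gripper is mounted at the origin on a cart in front of the work surface, level with it; the furniture and walls round the work are solid. World frame = base frame: x ahead of the robot, y to its left, z up, the work surface at z = 0. Lengths are in m, angles in rad, forces in N, time in s.
With the tool pointing down it reaches from about 0.4 to 0.825 m from the base axis. Payload 7 kg.
Tool frame: the origin (TCP) lies at the very end of the fingers, on their centre line; the grasp point (between the pads) lies 19 mm behind it (env.grip_point_offset is the distance from the TCP to the grasp point, in m); z points along the fingers, y is the line along which they close (so a half turn about z gives the same grasp; the last joint's range is limited). The gripper opens to 88 mm and grips with 3 to 60 N. Pads are 19 mm wide; open, the fingers measure 130 mm over their backs; the gripper's body (78 mm by 193 mm) begins 47 mm behind the grasp point.
Start: joints at [-1.06, 0.359, 0.012, 0, -1.224, -0.288], TCP at [0.149, -0.658, 0.227] pointing down, gripper open.
Joint ranges: [-3.07, 3.07], [-1.43, 2.12], [-1.02, 1.25], [-3.03, 1.67], [-3.05, -0], [-3.03, 3.03]. Speed limits (rad/s): [2.39, 2.39, 3.01, 3.14, 3.14, 3.14].

## Interface

Orientations are given as a rotation vector (axis times angle).
In Python, from bench import env, vision gives the robot as it stands.
- The arm moves only by the tool move_arm, never from a script. Its argument "steps" is a list of rows, each a list of 7 numbers: the shift along the tool's x, y, z scaled (see below), then the turn, a rotation vector about the tool's x, y, z scaled (see below), then the gripper command: -1 is shut, 1 is fully open, values between are in proportion. In form: [[dx, dy, dz, rx, ry, rz, fingers], ...]. A call has 1 to 12 rows; each row shifts and turns the commanded pose from where the row before left it, along the tool's axes as they then stand; what a row does not reach is not made up. The controller multiplies each number of a shift by 0.5 m and each number of a turn by 90 degrees. A row lasts 1/8 s, in which the tool goes at most 62.5 mm and 10.7 degrees, less where a joint would pass 70% of its speed; a pose out of reach is approached as far as the arm can. A call with a number of a shift or a turn outside -1 to 1 is refused whole. A call with a gripper value outside its range is refused whole. The fingers move at their own pace and stop on an object; "squeeze" is the grip in N (left out, the last holds). Time passes only in rows, so rows that do not move let the fingers close. It gives the time, the measured TCP pose, the force, the opening and the grip force at its end, in the units of the state.
- env.get_obs(): the state, without advancing time (a new reading comes with each control period).
- vision.capture(name): name is "scene" or "side" or "wrist"; returns (picture, depth): 400x640x3 uint8, blue, green, red; 400x640 float32, m along the optical axis (not along the pixel's ray), 0 where there is no reading.
- vision.camera_params(name): a dict with "camera_matrix" (3x3 intrinsics, pixels), "distortion" ([k1, k2, p1, p2, k3] as OpenCV has them; the pictures are not rectified), "R" (3x3) and "t" (3): a world point X has camera coordinates R X + t. Camera axes: x right, y down, z forward; pixel columns grow to the right and rows downward; lengths in m; the calibration is good to about 2 mm. A picture is of the moment at which its call begins: read the wrist's pose just before it. camera_params takes no time and is no camera call; for the wrist camera it gives the pose at the moment of the call.
- env.close_job(): hands the job in; it is judged then, once.
The state is a dict: "time_s": time; "joint_positions": joint angles; "dq": joint speeds; "joint_efforts": joint torques, N m; "position": TCP position; "tcp_rot": TCP orientation; "wrist_force": force on the tool from outside, world axes, zero at the start; "torque": the same for the moment, N m; "gripper_width": finger opening in m; "finger_force": force on a finger pad.
Only numpy, scipy, OpenCV 4.12 (cv2) and the standard library are available. Lean on these libraries where they do the work, as an engineer would, in place of code of your own. Each camera call takes 0.05 s, during which the arm holds its last target. There are 200 camera calls.

## Working session

There is one attempt and no reset: what is moved stays moved. The work goes in short steps, Python scripts to look and compute and a tool call to move; the robot and the scene stay as the last step left them, time stands still between calls to the robot, and variables do not carry over. Pictures are saved under pics/ and viewed, at most 10 in all, crops included, and the job is handed in when it is done.

Besides the shell and the picture viewer there is one more tool, called after "Request:" in YAML: its name, and indented under it one key for each argument. move_arm: Moves the arm, as the interface text tells. Shifts and turns lie within -1 to 1; 1 stands for 0.5 m of shift or 90 degrees of turn. Its arguments: {"type":"object","properties":{"steps":{"type":"array"},"squeeze":{"type":"number"}},"required":["steps"]}

```bash
mkdir -p pics; ls
cat > h.py <<'E'
import numpy as np, cv2
from bench import env, vision
def save(name,fn):
    p=vision.camera_params(name); im,d=vision.capture(name); cv2.imwrite('pics/'+fn+'.png',im)
    np.savez('pics/'+fn+'.npz',im=im,d=d,**{k:np.array(v) for k,v in p.items()}); return im,d,p
def load(fn):
    z=np.load('pics/'+fn+'.npz'); return z['im'],z['d'],{k:z[k] for k in ('camera_matrix','distortion','R','t')}
def ray(p,uv):
    q=cv2.undistortPoints(np.array(uv,float).reshape(-1,1,2),np.array(p['camera_matrix']),np.array(p['distortion'])).reshape(-1,2)
    R=np.array(p['R']); t=np.array(p['t'])
    return -R.T@t,(R.T@np.c_[q,np.ones(len(q))].T).T
def plane(p,uv,z):
    c,d=ray(p,uv); return c+d*((z-c[2])/d[:,2])[:,None]
def cloud(d,p):
    v,u=np.mgrid[:400,:640]; c,r=ray(p,np.c_[u.ravel(),v.ravel()])
    return (c+r*d.reshape(-1,1)).reshape(400,640,3)
E
python3 - <<'E'
from h import *
ims=[]
for n in('scene','side','wrist'):
    im,d,p=save(n,n+'0'); c=-np.array(p['R']).T@p['t']; print(n,c,np.array(p['R'])[2])
print(env.get_obs())
E
```

```text
pics
scene [-0.1131986  -0.51666734  0.6625136 ] [ 0.67471512  0.43248631 -0.59809288]
side [ 0.43593496 -0.81688547  0.56954257] [ 0.12909576  0.80817564 -0.5746185 ]
wrist [ 0.07044821 -0.6762476   0.38328346] [ 0.28561072  0.06578623 -0.95608509]
{'time_s': 0.15, 'joint_positions': array([-1.05993736e+00,  3.59213841e-01,  1.12940182e-02, -2.48983760e-04,
       -1.22406752e+00, -2.88082321e-01]), 'dq': array([ 2.08530070e-04, -2.30348970e-03,  5.14129047e-04, -6.37546187e-04,
       -8.81746634e-05, -6.78386227e-04]), 'joint_efforts': array([-3.40713646e-03, -5.83274388e+01,  2.93286932e+01,  7.00142831e+00,
        8.69002892e-03, -1.08398635e-04]), 'position': array([ 0.1490236 , -0.65798911,  0.22585517]), 'tcp_rot': array([ 3.49053684e-01, -3.12189160e+00, -1.86643369e-03]), 'wrist_force': array([ 0.60755725, -0.02634806,  0.53453308]), 'torque': array([ 0.01380846,  0.0430423 , -0.00895702]), 'finger_force': 0.0, 'gripper_width': 0.08790587081895457}
```

View pics/scene0.png

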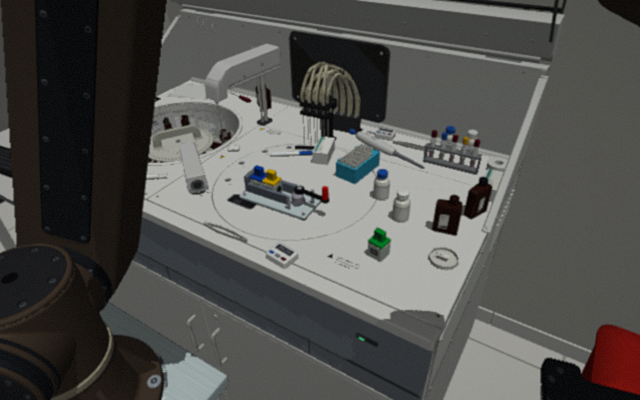

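View pics/side0.png

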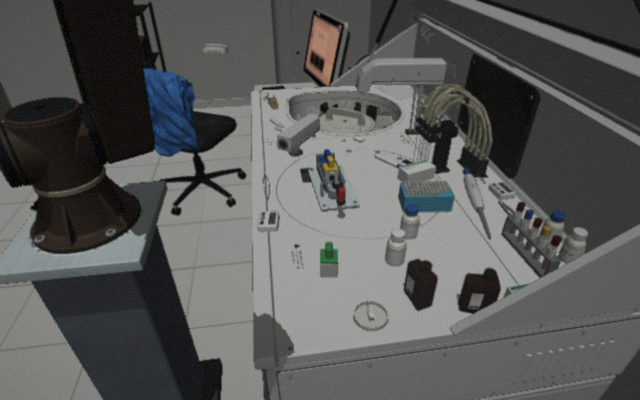

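The scene view shows the module near (285,192), with its red knob at (325,195), yellow cell at (271,178) and blue cell at (258,173). The green cartridge is at (378,242), the bottles at (382,184) and (401,206), and the timer at (283,255). In the side view the cartridge is at (329,260) and the knob at (341,195).

Run:
```python
from h import *
for n in('scene0','side0'):
    im,d,p=load(n); X=cloud(d,p); hsv=cv2.cvtColor(im,cv2.COLOR_BGR2HSV)
    box=np.zeros((400,640),bool)
    ok=(d>0)&(X[...,2]>0.005)&(X[...,2]<0.1)&(X[...,0]>0.2)&(X[...,0]<0.85)&(abs(X[...,1])<0.6)
    for c,lo,hi in(('green',45,80),('yellow',18,32),('blue',105,125),('red',0,6)):
        m=ok&(hsv[...,0]>=lo)&(hsv[...,0]<=hi)&(hsv[...,1]>130)&(hsv[...,2]>50)
        k,l,s,ce=cv2.connectedComponentsWithStats(m.astype(np.uint8))
        for i in range(1,k):
            if s[i,4]<25: continue
            P=X[l==i]; print(n,c,s[i],ce[i].round(1),'med',np.median(P,0).round(4),'lo',np.percentile(P,3,0).round(3),'hi',np.percentile(P,97,0).round(3))
    # heights map clusters
    m=ok&(X[...,2]>0.008)
    k,l,s,ce=cv2.connectedComponentsWithStats(m.astype(np.uint8))
    for i in range(1,k):
        if s[i,4]>60:
            P=X[l==i];print(n,'obj',s[i],np.percentile(P,3,0).round(3),np.percentile(P,97,0).round(3))
a=cv2.imread('pics/scene0.png')[155:275,225:425]; b=cv2.imread('pics/side0.png')[140:290,250:450]
cv2.imwrite('pics/c0.png',np.vstack([cv2.resize(a,(480,288),interpolation=cv2.INTER_CUBIC),cv2.resize(b,(480,360))[:300]]))
```

```text
scene0 green [369 228  21  21 201] [379.5 239. ] med [ 0.5253 -0.2563  0.0441] lo [ 0.514 -0.269  0.039] hi [ 0.54  -0.236  0.068]
scene0 yellow [262 169  19  17 183] [271.2 177.7] med [0.5813 0.0617 0.0576] lo [0.57  0.049 0.05 ] hi [0.597 0.08  0.079]
scene0 blue [300 151  12   4  34] [305.6 152.2] med [0.7994 0.1062 0.0091] lo [0.788 0.092 0.006] hi [0.807 0.119 0.012]
scene0 blue [250 166  17  16 138] [258.3 173.8] med [0.5796 0.0987 0.0576] lo [0.568 0.088 0.051] hi [0.591 0.12  0.079]
scene0 blue [378 170   9   9  72] [381.9 173.7] med [ 0.7167 -0.1684  0.0731] lo [ 0.711 -0.177  0.063] hi [ 0.73  -0.158  0.076]
scene0 red [322 186   6  14  70] [324.8 192.9] med [ 0.5813 -0.09    0.0713] lo [ 0.578 -0.095  0.055] hi [ 0.589 -0.083  0.084]
scene0 obj [270 118  64  45 521] [0.753 0.027 0.009] [0.848 0.175 0.058]
scene0 obj [180 142  29  52 940] [0.462 0.198 0.037] [0.583 0.344 0.08 ]
scene0 obj [ 336  145   44   37 1024] [ 0.739 -0.098  0.01 ] [ 0.844 -0.028  0.053]
scene0 obj [ 240  165   90   54 2411] [ 0.543 -0.089  0.009] [0.611 0.126 0.077]
scene0 obj [ 464  167   49   64 14
[... 1137 characters left out ...]
.0937  0.074 ] lo [ 0.578 -0.098  0.053] hi [ 0.589 -0.055  0.085]
side0 obj [ 271  114   49   39 1052] [0.461 0.197 0.01 ] [0.59 0.43 0.08]
side0 obj [ 375  136   78  130 3103] [ 0.653 -0.261  0.01 ] [0.846 0.114 0.075]
side0 obj [ 308  150   52   61 1821] [ 0.542 -0.094  0.01 ] [0.631 0.124 0.079]
side0 obj [258 212  21  18 332] [ 0.398 -0.11   0.01 ] [ 0.44  -0.057  0.018]
side0 obj [320 242  18  34 515] [ 0.513 -0.273  0.01 ] [ 0.544 -0.24   0.068]
side0 obj [ 404  259   34   50 1224] [ 0.662 -0.376  0.011] [ 0.698 -0.327  0.094]
side0 obj [ 450  268   96   67 3733] [ 0.728 -0.439  0.01 ] [ 0.845 -0.379  0.095]
side0 obj [354 317  34  13  84] [ 0.555 -0.407  0.008] [ 0.606 -0.382  0.012]
```

View pics/c0.png

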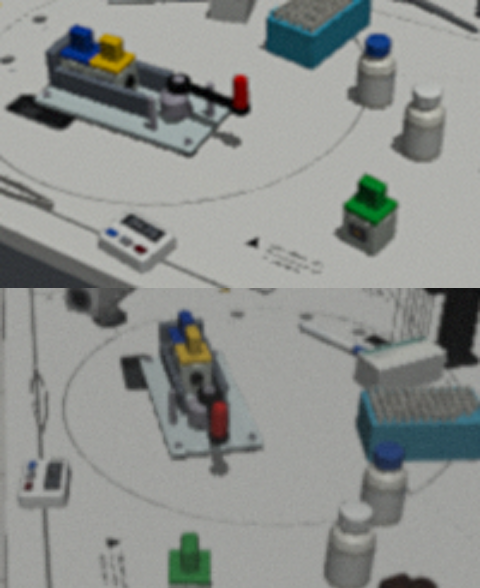

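The crop shows the cartridge with a dark port on its left-front face, the lever open along about −y, and two stop pins. I'll move the wrist camera over the cartridge to get its heading.

Request:
move_arm:
  steps:
    - [-0.076, 0.065, 0, 0, 0, 0, 1]
    - [-0.076, 0.065, 0, 0, 0, 0, 1]
    - [-0.076, 0.065, 0, 0, 0, 0, 1]
    - [-0.076, 0.065, 0, 0, 0, 0, 1]
    - [-0.076, 0.065, 0, 0, 0, 0, 1]
    - [-0.076, 0.065, 0, 0, 0, 0, 1]
    - [-0.076, 0.065, 0, 0, 0, 0, 1]
    - [-0.076, 0.065, 0, 0, 0, 0, 1]
    - [-0.076, 0.065, 0, 0, 0, 0, 1]
    - [-0.076, 0.065, 0, 0, 0, 0, 1]
    - [0, 0, 0, 0, 0, 0, 1]

```text
time_s: 1.52
position: [0.4495, -0.2551, 0.2264]
tcp_rot: [-0.355, 3.121, 0.0]
wrist_force: [-0.5, 0.0, -0.1]
gripper_width: 0.0877
finger_force: 0.0
```

Run:
```python
from h import *
o=env.get_obs(); print(o['time_s'],o['position'],o['tcp_rot'],o['joint_positions'])
im,d,p=save('wrist','w1')
X=cloud(d,p); hsv=cv2.cvtColor(im,cv2.COLOR_BGR2HSV)
g=(hsv[...,0]>45)&(hsv[...,0]<80)&(hsv[...,1]>130)&(hsv[...,2]>50)
for nm,lo,hi,z in(('tab',.061,.075,.068),('top',.037,.050,.044)):
    m=g&(X[...,2]>lo)&(X[...,2]<hi); c=np.argwhere(m)[:,::-1].astype(np.float32)
    P=plane(p,c,z)[:,:2].astype(np.float32); r=cv2.minAreaRect(P*1000); print(nm,len(c),c.mean(0),np.median(X[m],0),r,(P.min(0)+P.max(0))/2)
```

```text
1.525 [ 0.44951021 -0.25511677  0.22642116] [-3.55190640e-01  3.12131183e+00  2.50762401e-04] [-1.36181652e-01  9.73496066e-02 -3.32156849e-01 -2.07186384e-04
 -1.14119721e+00 -1.20791260e+00]
tab 175 [310.26285 253.64572] [ 0.52966608 -0.24965237  0.0674007 ] ((528.5185546875, -251.15792846679688), (22.726423263549805, 11.444045066833496), 78.85552978515625) [ 0.5294664  -0.25148195]
top 87 [306.49426 245.33333] [ 0.53435383 -0.26471774  0.04338609] ((530.5868530273438, -251.7035675048828), (35.466636657714844, 26.568023681640625), 82.56895446777344) [ 0.5327151 -0.251549 ]
```

View pics/w1.png

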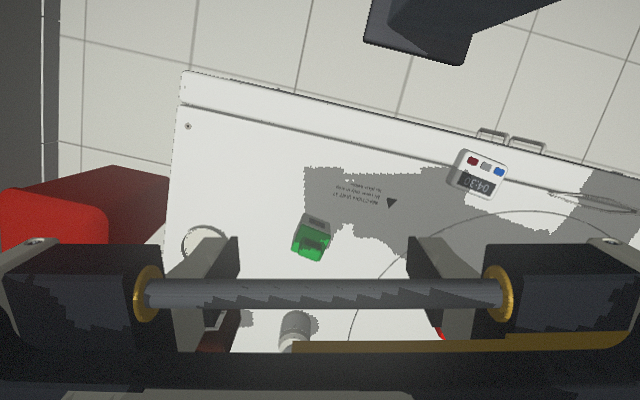

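The wrist view shows the green cartridge at (311,240), with a grey side face above it at (318,222). I need to see which face has the port, so I'll zoom in on all three views.

Run:
```python
from h import *
L=[('scene0',355,220),('side0',305,235),('w1',285,205)]
cv2.imwrite('pics/z1.png',np.hstack([cv2.resize(load(n)[0][v:v+56,u:u+48],(264,308),interpolation=cv2.INTER_CUBIC) for n,u,v in L]))
```

```text
(no output)
```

View pics/z1.png

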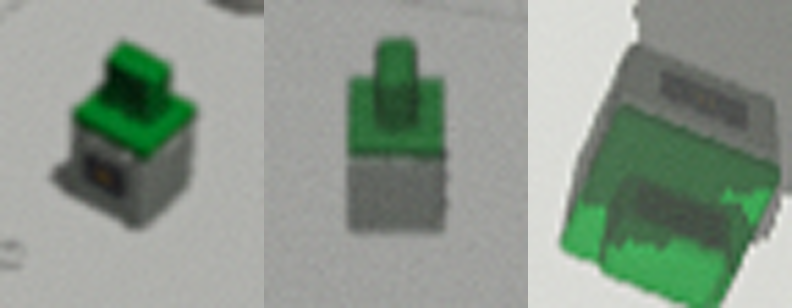

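The −x face has a rectangular window and the −y face is plain, so the port faces about +y (cartridge yaw ≈ −9°). Next I'll look straight down at the module, with the tool turned to the placing heading.

Request:
move_arm:
  steps:
    - [-0.071, 0.076, -0.008, 0, 0, 0, 1]
    - [-0.071, 0.076, -0.008, 0, 0, 0, 1]
    - [-0.071, 0.076, -0.008, 0, 0, 0, 1]
    - [-0.071, 0.076, -0.008, 0, 0, 0, 1]
    - [-0.071, 0.076, -0.008, 0, 0, -0.107, 1]
    - [0, 0, 0, 0, 0, -0.107, 1]
    - [0, 0, 0, 0, 0, -0.107, 1]
    - [0, 0, 0, 0, 0, -0.107, 1]
    - [0, 0, 0, 0, 0, -0.107, 1]
    - [0, 0, 0, 0, 0, -0.107, 1]
    - [0, 0, 0, 0, 0, -0.107, 1]
    - [0, 0, 0, 0, 0, -0.107, 1]

```text
time_s: 3.08
position: [0.5786, -0.0342, 0.2463]
tcp_rot: [2.222, -2.22, -0.001]
wrist_force: [-0.3, 0.5, -0.3]
gripper_width: 0.0874
finger_force: 0.0
```

Request:
move_arm:
  steps:
    - [0, 0, 0, 0, 0, 0, 1]
    - [0, 0, 0, 0, 0, 0, 1]

```text
time_s: 3.32
position: [0.5788, -0.0335, 0.2464]
tcp_rot: [2.212, -2.23, -0.0]
wrist_force: [-0.0, 0.8, 0.6]
gripper_width: 0.0874
finger_force: 0.0
```

Run:
```python
from h import *
o=env.get_obs(); print(o['time_s'],o['position'],o['tcp_rot'],o['joint_positions'])
im,d,p=save('wrist','w2'); print(-p['R'].T@p['t'],p['camera_matrix'])
```

```text
3.325 [ 0.57884649 -0.03353096  0.2464354 ] [ 2.21237241e+00 -2.23012666e+00 -3.06873240e-04] [ 2.79245995e-01  1.90749215e-01 -1.73143268e-01 -5.63773383e-05
 -1.20721381e+00 -2.87218804e-01]
[ 0.5773195  -0.11372211  0.40402281] [[334.76136026   0.         322.5818482 ]
 [  0.         334.76136026 196.11176869]
 [  0.           0.           1.        ]]
```

View pics/w2.png

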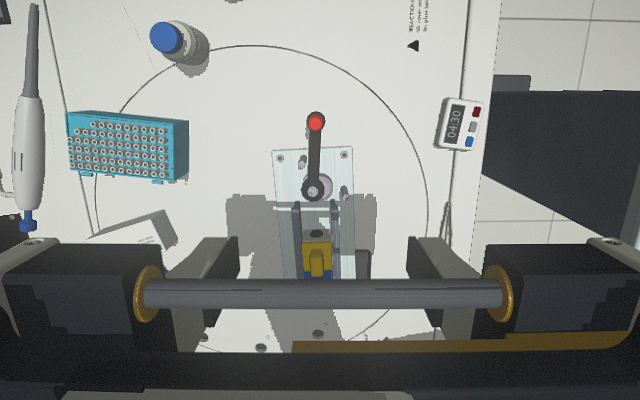

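The wrist view looks down on the module: base plate at (272–352, 148–280), knob (316,121), pivot (313,188), bay between the cheeks at about (316,217), yellow cell (317,258). I'll zoom in for edges.

Run:
```python
from h import *
im,d,p=load('w2'); X=cloud(d,p)
c=im[140:282,262:362]; c=cv2.resize(c,None,fx=4.2,fy=4.2,interpolation=cv2.INTER_CUBIC)
for i in range(0,100,10): cv2.putText(c,str(262+i),(int(i*4.2),8),0,.3,(0,0,255)); cv2.line(c,(int(i*4.2+2),10),(int(i*4.2+2),16),(0,0,255))
for i in range(0,142,10): cv2.putText(c,str(140+i),(0,int(i*4.2+4)),0,.3,(0,0,255))
cv2.imwrite('pics/z2.png',c)
hsv=cv2.cvtColor(im,cv2.COLOR_BGR2HSV)
m=(hsv[...,1]>130)&((hsv[...,0]<8)|(hsv[...,0]>172))&(X[...,2]>.077)&(X[...,2]<.095); m[:,:290]=0;m[:,350:]=0
q=np.argwhere(m)[:,::-1].astype(float); P=plane(p,q,.085); print('knob',len(q),q.mean(0),P.min(0),P.max(0),P.mean(0),np.median(X[m],0))
# cheek and base scan: height along rows
for v in (205,212,220,228):
    print(v,[(u,int(1000*X[v,u,2]),int(1000*X[v,u,0])) for u in range(268,362,3)])
# blob of z 45-62 around boss
for lo,hi in((.036,.049),(.049,.058),(.058,.075)):
    m=(X[...,2]>lo)&(X[...,2]<hi); m[:,:265]=0; m[:,360:]=0; m[:140]=0; m[282:]=0
    q=np.argwhere(m)[:,::-1]; print(lo,len(q),X[m].min(0),X[m].max(0))
```

```text
knob 160 [314.95    122.44375] [ 0.57877718 -0.09472013  0.085     ] [ 0.59010066 -0.0809188   0.085     ] [ 0.58446908 -0.08789766  0.085     ] [ 0.5844649  -0.08813296  0.08432049]
205 [(268, 0, 647), (271, -1, 644), (274, 0, 640), (277, 12, 634), (280, 12, 630), (283, 11, 627), (286, 11, 623), (289, 12, 619), (292, 11, 616), (295, 29, 610), (298, 29, 607), (301, 11, 604), (304, 10, 601), (307, 11, 597), (310, 11, 593), (313, 12, 590), (316, 12, 586), (319, 12, 582), (322, 11, 578), (325, 11, 575), (328, 10, 571), (331, 35, 568), (334, 36, 564), (337, 10, 560), (340, 9, 556), (343, 10, 552), (346, 11, 549), (349, 10, 545), (352, 11, 541), (355, 0, 537), (358, -1, 533), (361, 0, 529)]
212 [(268, 0, 648), (271, 0, 644), (274, 1, 640), (277, 9, 635), (280, 10, 631), (283, 12, 627), (286, 12, 623), (289, 12, 620), (292, 40, 613), (295, 41, 609), (298, 38, 606), (301, 9, 605), (304, 11, 601), (307, 11, 597), (310, 11, 594), (313, 10, 590), (316, 12, 586), (319, 11, 582), (322, 10, 579), (325, 11, 575), (328, 12, 571), (331, 36, 568), (334, 41, 565), (337, 39, 561), (340, 11, 556), (343,
[... 670 characters left out ...]
, 637), (280, 10, 632), (283, 11, 628), (286, 11, 624), (289, 12, 620), (292, 11, 617), (295, 42, 610), (298, 40, 607), (301, 17, 605), (304, 12, 601), (307, 11, 598), (310, 10, 594), (313, 11, 590), (316, 10, 586), (319, 11, 583), (322, 11, 579), (325, 11, 575), (328, 10, 571), (331, 36, 568), (334, 40, 565), (337, 39, 561), (340, 11, 556), (343, 10, 552), (346, 11, 548), (349, 10, 545), (352, 10, 541), (355, 0, 536), (358, 0, 532), (361, 0, 528)]
0.036 1502 [ 0.54946084 -0.06238795  0.03600328] [0.61512814 0.10577397 0.04896975]
0.049 1660 [ 0.54995815 -0.06740784  0.04900944] [0.60407191 0.09542016 0.05799182]
0.058 114 [0.57826466 0.05456612 0.05803248] [0.59358713 0.09252755 0.07494886]
```

View pics/z2.png

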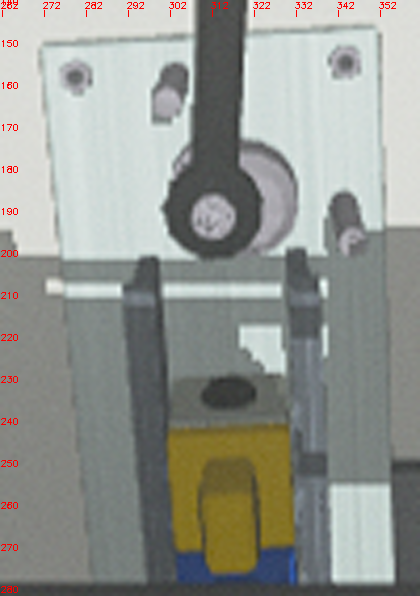

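```bash
cat > mod.py <<'E'
from h import *
im,d,p=load('w2'); X=cloud(d,p)
m=((X[...,2]>.006)&(d>0)).astype(np.uint8); m[:,:255]=0;m[:,366:]=0;m[:140]=0;m[282:]=0
L=[];Rr=[];F=[]
for v in range(153,200):
    u=np.flatnonzero(m[v]); 
    L.append((u[0]-.5,v)); Rr.append((u[-1]+.5,v))
for u in list(range(276,305))+list(range(328,348)): F.append((u,np.flatnonzero(m[:,u])[0]-.5))
def line(q):
    P=plane(p,q,.012)[:,:2].astype(np.float32); vx,vy,x,y=cv2.fitLine(P,cv2.DIST_HUBER,0,.001,.001).ravel(); return np.array([vx,vy]),np.array([x,y])
out=[line(q) for q in(L,Rr,F)]
for (v,c),n in zip(out,'LRF'): print(n,np.degrees(np.arctan2(v[1],v[0])).round(2),c.round(4))
vL=out[0][0]+out[1][0]*np.sign(out[0][0]@out[1][0]); ey=vL/np.linalg.norm(vL); ey*=np.sign(ey[1]); ex=np.array([ey[1],-ey[0]])
print('module yaw deg',np.degrees(np.arctan2(-ey[0],ey[1])),'width',(out[0][1]-out[1][1])@ex)
mid=(out[0][1]@ex+out[1][1]@ex)/2; f=out[2][1]@ey; C=ex*mid+ey*(f+.095); print('module origin',C)
M=X.copy(); M[...,0]=(X[...,:2]-C)@ex; M[...,1]=(X[...,:2]-C)@ey
np.savez('M.npz',M=M,C=C,ex=ex,ey=ey)
E
python3 - <<'E'
from mod import *
# bay profile along y at centre, cheeks along x
for u in (308,312,316,320,324): print(u,[tuple((M[v,u,1:]*1000).astype(int)) for v in range(196,262,3)])
for v in(208,214,222): print(v,[tuple((M[v,u,[0,2]]*1000).round(1)) for u in list(range(291,304))+list(range(326,341))])
b=plane(p,[(312.,190.5)],.055)[0]; print('pivot z',X[188:193,310:315,2].mean(), (b[:2]-C)@ex,(b[:2]-C)@ey,b)
k=np.array([.58446,-.0880]); print('knob',(k-C)@ex,(k-C)@ey,np.linalg.norm(k-b[:2]))
E
```

```text
L -87.47 [ 0.6375 -0.0249]
R -89.05 [ 0.542  -0.0247]
F 2.6 [ 0.5978 -0.0525]
module yaw deg 1.7398754 width 0.09545345
module origin [0.5877336  0.04221265]
308 [(np.int64(-48), np.int64(52)), (np.int64(-44), np.int64(52)), (np.int64(-28), np.int64(11)), (np.int64(-24), np.int64(11)), (np.int64(-20), np.int64(12)), (np.int64(-16), np.int64(10)), (np.int64(-12), np.int64(10)), (np.int64(-8), np.int64(10)), (np.int64(-4), np.int64(10)), (np.int64(0), np.int64(11)), (np.int64(3), np.int64(11)), (np.int64(7), np.int64(11)), (np.int64(7), np.int64(20)), (np.int64(7), np.int64(30)), (np.int64(7), np.int64(40)), (np.int64(7), np.int64(47)), (np.int64(8), np.int64(55)), (np.int64(12), np.int64(54)), (np.int64(14), np.int64(56)), (np.int64(18), np.int64(55)), (np.int64(23), np.int64(55)), (np.int64(26), np.int64(56))]
312 [(np.int64(-48), np.int64(54)), (np.int64(-44), np.int64(52)), (np.int64(-28), np.int64(12)), (np.int64(-24), np.int64(12)), (np.int64(-20), np.int64(12)), (np.int64(-16), np.int64(10)), (np.int64(-12), np.int64(11)), (np.int64(-8), np.int64(11)), (np.int64(-4), np.int64(11
[... 5107 characters left out ...]
p.float64(11.7)), (np.float64(-16.1), np.float64(10.6)), (np.float64(-17.4), np.float64(11.9)), (np.float64(-18.6), np.float64(11.0)), (np.float64(-19.6), np.float64(37.1)), (np.float64(-20.7), np.float64(38.1)), (np.float64(-21.9), np.float64(40.4)), (np.float64(-23.0), np.float64(42.3)), (np.float64(-24.1), np.float64(42.4)), (np.float64(-25.3), np.float64(41.3)), (np.float64(-26.5), np.float64(39.9)), (np.float64(-27.8), np.float64(37.4)), (np.float64(-29.9), np.float64(11.1)), (np.float64(-31.2), np.float64(12.3))]
pivot z 0.05551586424016341 6.737993708816272e-05 -0.05527586046725418 [ 0.58947925 -0.01303568  0.055     ]
knob -0.00722561922182767 -0.13005322693211988 0.07513216704274353
```

Run:
```python
from mod import *
sub=M[195:280]
for s in(1,-1):
    m=(sub[...,2]>.0355)&(sub[...,2]<.047)&(sub[...,0]*s>.0175)&(sub[...,0]*s<.030)
    xs=[];ys=[]
    for v in range(sub.shape[0]):
        r=sub[v][m[v]]
        if len(r)>=6 and -.03<r[:,1].mean()<.05: xs.append((r[:,0].min()+r[:,0].max())/2); ys.append(r[:,1].mean())
    print(s,len(xs),np.polyfit(ys,xs,1),np.degrees(np.polyfit(ys,xs,1)[0]),min(ys),max(ys))
hsv=cv2.cvtColor(im,cv2.COLOR_BGR2HSV)
yl=(hsv[...,0]>15)&(hsv[...,0]<35)&(hsv[...,1]>130); yl[:,:290]=0;yl[:,345:]=0;yl[:225]=0;yl[280:]=0
for lo,hi,z in((.050,.060,.056),(.076,.084,.080)):
    q=np.argwhere(yl&(X[...,2]>lo)&(X[...,2]<hi))[:,::-1].astype(float); P=plane(p,q,z)[:,:2]; Q=np.c_[(P-C)@ex,(P-C)@ey]*1000
    print(z,len(q),Q.min(0),Q.max(0),cv2.minAreaRect(Q.astype(np.float32)))
print('bay world',C+ey*-.018-ex*.0004)
```

```text
L -87.47 [ 0.6375 -0.0249]
R -89.05 [ 0.542  -0.0247]
F 2.6 [ 0.5978 -0.0525]
module yaw deg 1.7398754 width 0.09545345
module origin [0.5877336  0.04221265]
1 62 [-0.00945399  0.02200403] -0.5416734505384333 -0.02942651909338253 0.04952201564432505
-1 61 [-0.00995795 -0.02360526] -0.570548330440457 -0.028896070413963734 0.04856161802852107
0.056 541 [-18.00253772   4.64531378] [15.2354893  40.87176503] ((-1.3985633850097656, 22.818918228149414), (33.176631927490234, 35.99941635131836), 0.8537102937698364)
0.08 228 [-7.91940126 10.69682812] [ 5.19256759 33.95335879] ((-1.215057373046875, 22.26038360595703), (23.064626693725586, 12.978672981262207), 87.72743225097656)
bay world [0.5878803  0.02420881]
```

The module fit is consistent: yaw ≈ 2.35°, bay at about (0.5877, 0.0242), lever axis (0.5895, −0.0130), knob 75 mm from it, lever angle ≈ 0.11 rad. I'll now go above the cartridge and look again with the grasp heading.

Request:
move_arm:
  steps:
    - [0.087, 0.019, 0.012, 0, 0, 0, 1]
    - [0.087, 0.019, 0.012, 0, 0, 0, 1]
    - [0.087, 0.019, 0.012, 0, 0, 0, 1]
    - [0.087, 0.019, 0.012, 0, 0, 0, 1]
    - [0.087, 0.019, 0.012, 0, 0, 0.095, 1]
    - [0, 0, 0, 0, 0, 0, 1]
    - [0, 0, 0, 0, 0, 0, 1]
    - [0, 0, 0, 0, 0, 0, 1]

```text
time_s: 4.38
position: [0.5312, -0.2495, 0.2168]
tcp_rot: [-2.047, 2.383, -0.0]
wrist_force: [-0.1, 0.3, 0.0]
gripper_width: 0.0874
finger_force: 0.0
```

```bash
cat > cart.py <<'E'
from h import *
import sys
fn=sys.argv[1]
o=env.get_obs(); print(o['time_s'],o['position'],o['tcp_rot'])
im,d,p=save('wrist',fn)
X=cloud(d,p); hsv=cv2.cvtColor(im,cv2.COLOR_BGR2HSV)
g=(hsv[...,0]>45)&(hsv[...,0]<80)&(hsv[...,1]>130)&(hsv[...,2]>40)
from scipy.spatial.transform import Rotation as Rt
R=Rt.from_rotvec(o['tcp_rot']).as_matrix()
for nm,lo,hi,z in(('tab',.0655,.075,.068),('top',.040,.050,.044)):
    m=g&(X[...,2]>lo)&(X[...,2]<hi); c=np.argwhere(m)[:,::-1].astype(np.float32)
    P=plane(p,c,z); r=cv2.minAreaRect((P[:,:2]*1000).astype(np.float32)); print(nm,len(c),c.min(0),c.max(0),'z',np.median(X[m],0)[2].round(4),r)
    q=np.array([*(np.array(r[0])/1000),z])-o['position']; print('  tool axes offset',R.T@q)
print('tool x dir deg',np.degrees(np.arctan2(R[1,0],R[0,0])))
E
python3 cart.py w3; python3 -c "
from h import *
im=load('w3')[0]; cv2.imwrite('pics/z3.png',cv2.resize(im[120:300,240:400],None,fx=3,fy=3,interpolation=cv2.INTER_CUBIC))"
```

```text
4.375 [ 0.53120192 -0.24947452  0.21680717] [-2.04652533e+00  2.38306898e+00 -4.85738625e-04]
tab 264 [316. 169.] [329. 190.] z 0.0674 ((529.8059692382812, -251.8629608154297), (20.90927505493164, 11.799457550048828), 78.01493835449219)
  tool axes offset [0.00258364 0.0010898  0.14880647]
top 626 [307. 157.] [339. 190.] z 0.0435 ((529.798583984375, -251.9320526123047), (33.81968688964844, 32.396995544433594), 79.24980926513672)
  tool axes offset [0.00265494 0.00109807 0.17280646]
tool x dir deg -98.68953362490323
```

View pics/z3.png

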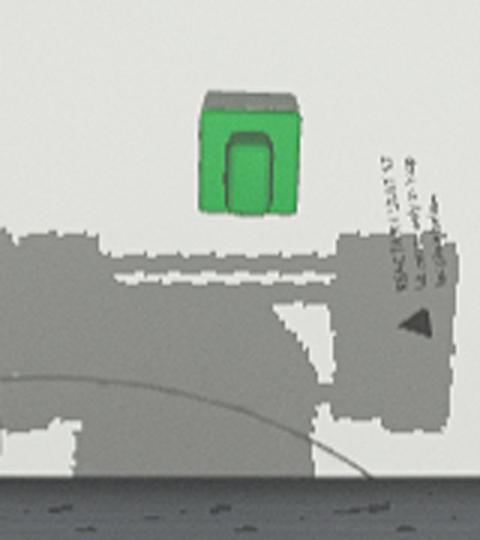

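The cartridge is at (322,175) in the wrist view, upright, with a plain −y face towards the camera. That confirms the port is on +y. Now descend and grasp.

Request:
move_arm:
  steps:
    - [0.0052, 0.0022, 0.08, 0, 0, 0.025, 0.2]
    - [0, 0, 0.08, 0, 0, 0, 0.2]
    - [0, 0, 0.08, 0, 0, 0, 0.2]
    - [0, 0, 0.05, 0, 0, 0, 0.2]
    - [0, 0, 0.03, 0, 0, 0, 0.2]
    - [0, 0, 0.0175, 0, 0, 0, 0.2]
    - [0, 0, 0, 0, 0, 0, 0.2]
    - [0, 0, 0, 0, 0, 0, 0.2]
  squeeze: 15

```text
time_s: 5.42
position: [0.5301, -0.2527, 0.0488]
tcp_rot: [-1.998, 2.423, -0.002]
wrist_force: [0.2, -0.3, 0.0]
gripper_width: 0.0524
finger_force: 0.0
```

Request:
move_arm:
  steps:
    - [0, 0, 0, 0, 0, 0, -0.5]
    - [0, 0, 0, 0, 0, 0, -1]
    - [0, 0, 0, 0, 0, 0, -1]
    - [0, 0, 0, 0, 0, 0, -1]
    - [0, 0, 0, 0, 0, 0, -1]
    - [0, 0, 0, 0, 0, 0, -1]
    - [0, 0, 0, 0, 0, 0, -1]
    - [0, 0, 0, 0, 0, 0, -1]

```text
time_s: 6.42
position: [0.5292, -0.2526, 0.0477]
tcp_rot: [1.998, -2.424, -0.0]
wrist_force: [1.0, 0.1, -1.3]
gripper_width: 0.0136
finger_force: 15.0
```

Request:
move_arm:
  steps:
    - [0, 0, -0.04, 0, 0, 0, -1]
    - [0, 0, -0.1, 0, 0, 0, -1]
    - [0, 0, -0.1, 0, 0, 0, -1]
    - [0, 0, 0, 0, 0, -0.074, -1]
    - [0, 0, 0, 0, 0, -0.074, -1]
    - [-0.091, -0.023, 0, 0, 0, 0, -1]
    - [-0.091, -0.023, 0, 0, 0, 0, -1]
    - [-0.091, -0.023, 0, 0, 0, 0, -1]
    - [-0.091, -0.023, 0, 0, 0, 0, -1]
    - [-0.091, -0.023, 0, 0, 0, 0, -1]
    - [-0.091, -0.024, 0, 0, 0, 0, -1]
    - [0, 0, 0, 0, 0, 0, -1]

```text
time_s: 7.92
position: [0.5882, 0.0258, 0.1675]
tcp_rot: [-2.27, 2.172, 0.0]
wrist_force: [-1.2, -0.5, -1.5]
gripper_width: 0.0138
finger_force: 15.0
```

Request:
move_arm:
  steps:
    - [0, 0, 0, 0, 0, 0, -1]
    - [0, 0, 0, 0, 0, 0, -1]
    - [0, 0, 0, 0, 0, 0, -1]

```text
time_s: 8.3
position: [0.5875, 0.0221, 0.1679]
tcp_rot: [-2.265, 2.177, -0.0]
wrist_force: [0.3, 0.5, -1.0]
gripper_width: 0.0142
finger_force: 15.0
```

Run:
```python
from h import *
from scipy.spatial.transform import Rotation as Rt
o=env.get_obs(); R=Rt.from_rotvec(o['tcp_rot']).as_matrix(); print(o['time_s'],o['position'],np.degrees(np.arctan2(R[1,0],R[0,0])),o['wrist_force'],o['joint_positions'])
im,d,p=save('wrist','w4'); s,_,_=save('scene','s4')
a=cv2.resize(im[100:290,230:420],(400,400),interpolation=cv2.INTER_CUBIC); b=cv2.resize(s[130:230,230:330],(400,400),interpolation=cv2.INTER_CUBIC)
cv2.imwrite('pics/z4.png',np.hstack([a,b]))
```

```text
8.3 [0.58754189 0.02212061 0.16787639] -87.7465266439033 [ 0.30767645  0.4614162  -1.01062159] [ 3.69925789e-01  2.61593331e-01 -2.67532018e-01 -2.09442746e-06
 -1.04165251e+00 -3.30594202e-01]
```

View pics/z4.png

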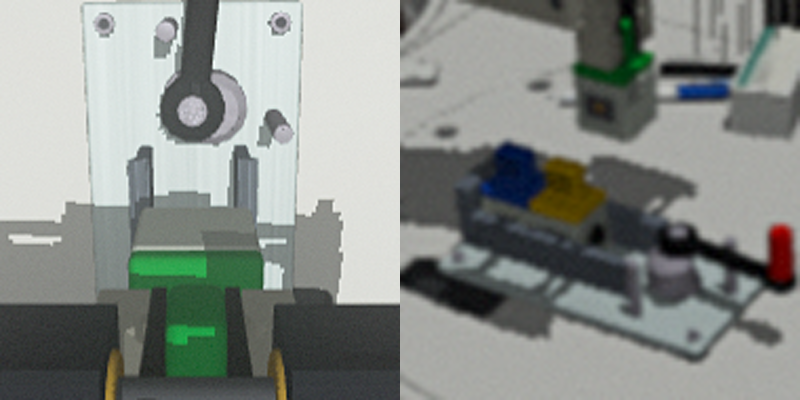

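The left panel shows the held cartridge in front of the bay, roughly in line with the cheeks. The right panel shows it hanging upright above the module. I'll compare the held cartridge with the module numerically in this same view.

Run:
```python
from h import *
from scipy.spatial.transform import Rotation as Rt
im,d,p=load('w4'); X=cloud(d,p); o=env.get_obs(); T=o['position']
hsv=cv2.cvtColor(im,cv2.COLOR_BGR2HSV)
g=(hsv[...,0]>45)&(hsv[...,0]<80)&(hsv[...,1]>110)&(hsv[...,2]>30)
zt=T[2]-.0477+.044
m=g&(abs(X[...,2]-zt)<.006); q=np.argwhere(m)[:,::-1].astype(np.float32)
P=plane(p,q,zt)[:,:2]; a=np.radians(2.3); ex=np.array([np.cos(a),np.sin(a)]); ey=np.array([-np.sin(a),np.cos(a)])
Q=np.c_[(P-T[:2])@ex,(P-T[:2])@ey]*1000; print('top px',len(q),q.min(0),q.max(0),np.median(X[m],0),'minmax rel TCP',np.percentile(Q,[0.5,99.5],axis=0))
# front edge per column: yaw of held block
E=[(u,q[q[:,0]==u][:,1].min()-.5) for u in range(int(q[:,0].min())+2,int(q[:,0].max())-1)]
Pe=plane(p,E,zt); print('front edge slope deg',np.degrees(np.polyfit(Pe[:,0],Pe[:,1],1)[0]),'y rel',((Pe[:,:2]-T[:2])@ey).mean()*1000)
# pivot light disc
u0,v0=230,100; s=190/400
g8=im[130:165,300:345].min(2).astype(np.uint8)
piv=plane(p,[(u0+194*s,v0+110*s)],.055)[0]; print('pivot',piv)
# base
mb=((X[...,2]>.006)&(X[...,2]<.02)).astype(np.uint8)
L=[];Rr=[]
for v in range(104,190):
    u=np.flatnonzero(mb[v,255:390])+255; L.append((u[0]-.5,v)); Rr.append((u[-1]+.5,v))
for n,K in(('L',L),('R',Rr)):
    PL=plane(p,K,.012); f=cv2.fitLine(PL[:,:2].astype(np.float32),cv2.DIST_HUBER,0,.001,.001).ravel(); print(n,np.degrees(np.arctan(-f[0]/f[1])),f[2:])
for v in (175,180,185):
    print(v,[(u,*(X[v,u]*1000).round(0).astype(int)) for u in list(range(288,304,2))+list(range(336,358,2))])
```

```text
top px 1035 [291. 219.] [354. 243.] [0.58785553 0.00939617 0.16346698] minmax rel TCP [[-17.42374861 -17.99050027]
 [ 15.21156814  -7.28200146]]
front edge slope deg -0.9364967001112673 y rel -17.76073112700659
pivot [ 0.58820785 -0.01228732  0.055     ]
L 2.6233637 [ 0.63677996 -0.00814671]
R 2.4035685 [ 0.5414521  -0.01176709]
175 [(288, np.int64(620), np.int64(18), np.int64(11)), (290, np.int64(618), np.int64(18), np.int64(12)), (292, np.int64(616), np.int64(18), np.int64(13)), (294, np.int64(612), np.int64(12), np.int64(37)), (296, np.int64(610), np.int64(12), np.int64(37)), (298, np.int64(609), np.int64(12), np.int64(37)), (300, np.int64(607), np.int64(12), np.int64(37)), (302, np.int64(606), np.int64(18), np.int64(12)), (336, np.int64(574), np.int64(17), np.int64(12)), (338, np.int64(572), np.int64(17), np.int64(11)), (340, np.int64(570), np.int64(16), np.int64(12)), (342, np.int64(570), np.int64(11), np.int64(35)), (344, np.int64(568), np.int64(10), np.int64(37)), (346, np.int64(566), np.int64(10), np.int64(37)), (348, np.int64(565), np.int64(10), np.int64(38)), (350, np.int64
[... 1395 characters left out ...]
 (298, np.int64(608), np.int64(20), np.int64(39)), (300, np.int64(607), np.int64(21), np.int64(38)), (302, np.int64(606), np.int64(26), np.int64(16)), (336, np.int64(573), np.int64(27), np.int64(11)), (338, np.int64(571), np.int64(27), np.int64(10)), (340, np.int64(569), np.int64(26), np.int64(11)), (342, np.int64(569), np.int64(19), np.int64(37)), (344, np.int64(568), np.int64(19), np.int64(38)), (346, np.int64(566), np.int64(19), np.int64(40)), (348, np.int64(564), np.int64(18), np.int64(43)), (350, np.int64(562), np.int64(18), np.int64(40)), (352, np.int64(558), np.int64(26), np.int64(11)), (354, np.int64(556), np.int64(26), np.int64(12)), (356, np.int64(554), np.int64(26), np.int64(11))]
```

Run:
```python
from h import *
im,d,p=load('w4'); hsv=cv2.cvtColor(im,cv2.COLOR_BGR2HSV); o=env.get_obs(); T=o['position']
zt=T[2]-.0037
E=[];D=[];K=[]
for u in range(294,352):
    s=hsv[205:235,u,1].astype(int); v=int(np.argmax(s>90)); f=v-1+(90-s[v-1])/max(s[v]-s[v-1],1); E.append((u,205+f))
    # bottom edge of -y face: upward depth jump
    c=d[190:225,u]; j=np.flatnonzero((c>0)&(c<.30)); D.append((u,190+j[0]-.5))
E=np.array(E);D=np.array(D); print(E[::6].round(1).tolist());print(D[::6].tolist())
for n,q,z in(('top',E,zt),('bottom',D,T[2]-.0477)):
    P=plane(p,q,z); f=cv2.fitLine(P[:,:2].astype(np.float32),cv2.DIST_HUBER,0,.0005,.0005).ravel(); print(n,np.degrees(np.arctan(f[1]/f[0])),(P.mean(0)-T)*1000)
# side extents of -y face by depth at a few rows
for v in(205,208,211,214): 
    j=np.flatnonzero((d[v,270:375]>0)&(d[v,270:375]<.30))+270; z=cloud(d,p)[v,j,2].mean(); P=plane(p,[(j[0]-.5,v),(j[-1]+.5,v)],z); print(v,j[0],j[-1],z,((P-T)*1000).round(1).tolist())
```

```text
[[294.0, 219.4], [300.0, 218.8], [306.0, 218.9], [312.0, 218.8], [318.0, 218.9], [324.0, 218.8], [330.0, 219.0], [336.0, 219.2], [342.0, 219.2], [348.0, 219.4]]
[[294.0, 189.5], [300.0, 189.5], [306.0, 198.5], [312.0, 198.5], [318.0, 198.5], [324.0, 198.5], [330.0, 198.5], [336.0, 198.5], [342.0, 198.5], [348.0, 189.5]]
top 1.9966866 [ -0.29077594 -18.56584689  -3.7       ]
bottom 2.8636785 [ -0.33933953 -17.39427632 -47.7       ]
205 295 349 0.13311596775629936 [[16.6, -15.0, -34.8], [-16.8, -16.3, -34.8]]
208 294 350 0.13853045375722833 [[16.7, -15.0, -29.4], [-16.9, -16.3, -29.4]]
211 294 351 0.14542459496564966 [[16.1, -15.6, -22.5], [-16.9, -16.8, -22.5]]
214 293 352 0.15012096404850042 [[16.3, -15.5, -17.8], [-17.1, -16.7, -17.8]]
```

Alignment is good: yaw matches within about 0.5°, and the offset is about 0.4 mm in x and 1.8 mm in y. I'll correct that and descend to just above the cheeks.

Request:
move_arm:
  steps:
    - [-0.0036, -0.0008, 0, 0, 0, -0.001, -1]
    - [0, 0, 0.04, 0, 0, 0, -1]
    - [0, 0, 0.05, 0, 0, 0, -1]
    - [0, 0, 0.04, 0, 0, 0, -1]
    - [0, 0, 0.01, 0, 0, 0, -1]
    - [0, 0, 0, 0, 0, 0, -1]
    - [0, 0, 0, 0, 0, 0, -1]
    - [0, 0, 0, 0, 0, 0, -1]

```text
time_s: 9.4
position: [0.5885, 0.025, 0.0986]
tcp_rot: [-2.267, 2.173, -0.001]
wrist_force: [-0.0, -1.0, -1.4]
gripper_width: 0.0137
finger_force: 15.0
```

Run:
```python
from h import *
o=env.get_obs(); print(o['time_s'],o['position'],o['tcp_rot'],o['wrist_force'],o['torque'],o['dq'].round(4))
im,d,p=save('wrist','w5'); s,_,_=save('side','d5');c,_,_=save('scene','s5')
cv2.imwrite('pics/z5.png',np.hstack([cv2.resize(im[90:280,250:390],(280,380),interpolation=cv2.INTER_CUBIC),cv2.resize(s[130:225,300:370],(280,380),interpolation=cv2.INTER_CUBIC),cv2.resize(c[140:220,240:300],(240,380)[:2],interpolation=cv2.INTER_CUBIC)]))
```

```text
9.4 [0.58848037 0.02497333 0.09864868] [-2.26696682e+00  2.17318937e+00 -1.04154250e-03] [-0.01967721 -1.02288762 -1.36530242] [0.08782635 0.14901849 0.02142351] [-0.0011  0.0003 -0.005  -0.0021  0.0018  0.0009]
```

View pics/z5.png

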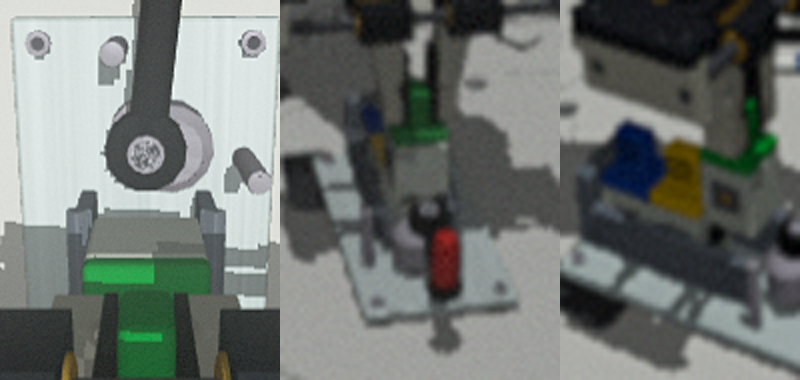

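The left panel shows the cartridge's lower front edge (about 100–198) centred between the cheek inner edges (about 96–200). In the right panel it sits just above the bay. I'll average a few pose readings before inserting.

Run:
```python
from h import *
im,d,p=load('w5'); X=cloud(d,p)
A=[]
for i in range(6):
    vision.capture('wrist'); o=env.get_obs(); A.append(np.r_[o['position'],o['wrist_force']])
A=np.array(A); print(o['time_s'],A.mean(0).round(4),A.std(0).round(4))
# cheek inner edge vs cartridge lower-front in this view
for v in range(188,206,3):
    print(v,[(u,int(X[v,u,0]*1e4)/10,int(X[v,u,1]*1e3),int(X[v,u,2]*1e3)) for u in list(range(286,306,2))+list(range(340,362,2))])
```

```text
9.85 [ 0.5881  0.0248  0.098  -0.2331  0.0307 -1.4114] [0.000e+00 0.000e+00 1.000e-04 4.517e-01 4.913e-01 6.190e-01]
188 [(286, 615.7, 14, 12), (288, 614.3, 14, 11), (290, 612.0, 12, 20), (292, 610.4, 11, 20), (294, 609.0, 11, 20), (296, 607.6, 12, 19), (298, 606.7, 14, 11), (300, 605.2, 14, 11), (302, 603.6, 14, 11), (304, 602.2, 14, 10), (340, 574.8, 13, 11), (342, 573.3, 13, 11), (344, 571.8, 12, 11), (346, 570.4, 12, 12), (348, 569.4, 10, 18), (350, 568.2, 9, 21), (352, 566.7, 9, 21), (354, 565.2, 9, 20), (356, 562.6, 12, 11), (358, 561.1, 12, 10), (360, 559.6, 12, 11)]
191 [(286, 615.8, 17, 10), (288, 614.2, 16, 12), (290, 611.2, 11, 28), (292, 609.8, 12, 27), (294, 608.4, 12, 27), (296, 607.0, 12, 27), (298, 606.4, 15, 15), (300, 605.1, 16, 12), (302, 603.6, 16, 11), (304, 602.1, 16, 10), (340, 574.8, 15, 12), (342, 573.2, 15, 11), (344, 571.6, 15, 10), (346, 570.2, 15, 11), (348, 569.7, 11, 23), (350, 568.7, 10, 28), (352, 567.4, 9, 29), (354, 565.9, 9, 28), (356, 564.6, 9, 29), (358, 560.9, 15, 10), (360, 559.4, 14, 11)]
194 [(286, 615.7, 19, 12), (288, 611.9, 11, 35), (290, 
[... 1090 characters left out ...]
 55), (340, 577.3, 8, 55), (342, 575.9, 8, 54), (344, 574.7, 8, 54), (346, 573.5, 8, 55), (348, 572.1, 8, 54), (350, 569.2, 13, 37), (352, 568.0, 13, 39), (354, 566.7, 13, 39), (356, 565.5, 12, 41), (358, 564.1, 12, 41), (360, 562.7, 12, 40)]
203 [(286, 612.7, 16, 40), (288, 611.2, 16, 42), (290, 609.9, 16, 41), (292, 608.8, 17, 38), (294, 607.5, 17, 37), (296, 604.6, 10, 59), (298, 603.2, 9, 61), (300, 602.0, 9, 61), (302, 600.8, 9, 60), (304, 599.5, 9, 62), (340, 577.6, 8, 62), (342, 576.3, 8, 61), (344, 575.0, 8, 61), (346, 573.9, 8, 61), (348, 572.6, 8, 61), (350, 568.9, 16, 36), (352, 567.8, 15, 38), (354, 566.6, 15, 39), (356, 565.4, 14, 41), (358, 564.1, 14, 41), (360, 562.4, 15, 39)]
```

Request:
move_arm:
  steps:
    - [0.0024, 0, 0, 0, 0, 0, -1]
    - [0, 0, 0.006, 0, 0, 0, -1]
    - [0, 0, 0.006, 0, 0, 0, -1]
    - [0, 0, 0.006, 0, 0, 0, -1]
    - [0, 0, 0.006, 0, 0, 0, -1]
    - [0, 0, 0.006, 0, 0, 0, -1]
    - [0, 0, 0, 0, 0, 0, -1]
    - [0, 0, 0, 0, 0, 0, -1]

```text
time_s: 10.85
position: [0.5882, 0.0237, 0.0829]
tcp_rot: [-2.268, 2.174, -0.0]
wrist_force: [0.7, -0.5, -1.9]
gripper_width: 0.0139
finger_force: 15.0
```

Request:
move_arm:
  steps:
    - [0, 0, 0.006, 0, 0, 0, -1]
    - [0, 0, 0.006, 0, 0, 0, -1]
    - [0, 0, 0.006, 0, 0, 0, -1]
    - [0, 0, 0.006, 0, 0, 0, -1]
    - [0, 0, 0.006, 0, 0, 0, -1]
    - [0, 0, 0.006, 0, 0, 0, -1]
    - [0, 0, 0, 0, 0, 0, -1]
    - [0, 0, 0, 0, 0, 0, -1]

```text
time_s: 11.85
position: [0.5881, 0.0236, 0.0649]
tcp_rot: [-2.268, 2.174, -0.0]
wrist_force: [-0.0, 0.7, -1.1]
gripper_width: 0.0135
finger_force: 15.0
```

Request:
move_arm:
  steps:
    - [0, 0, 0.002, 0, 0, 0, -1]
    - [0, 0, 0.002, 0, 0, 0, -1]
    - [0, 0, 0.002, 0, 0, 0, -1]
    - [0, 0, 0.002, 0, 0, 0, -1]
    - [0, 0, 0, 0, 0, 0, -1]
    - [0, 0, 0, 0, 0, 0, -1]

```text
time_s: 12.6
position: [0.5881, 0.0236, 0.0608]
tcp_rot: [-2.268, 2.174, -0.0]
wrist_force: [0.5, -0.2, -1.0]
gripper_width: 0.0139
finger_force: 15.0
```

Request:
move_arm:
  steps:
    - [0, 0, 0.001, 0, 0, 0, -1]
    - [0, 0, 0, 0, 0, 0, -1]

```text
time_s: 12.85
position: [0.5881, 0.0237, 0.0603]
tcp_rot: [-2.268, 2.174, 0.0]
wrist_force: [-0.1, 0.7, -1.6]
gripper_width: 0.0139
finger_force: 15.0
```

Request:
move_arm:
  steps:
    - [0, 0, 0.001, 0, 0, 0, -1]
    - [0, 0, 0, 0, 0, 0, -1]

```text
time_s: 13.1
position: [0.5881, 0.0236, 0.0598]
tcp_rot: [2.268, -2.174, -0.0]
wrist_force: [0.5, -0.1, -0.3]
gripper_width: 0.0138
finger_force: 15.0
```

Request:
move_arm:
  steps:
    - [0, 0, 0.001, 0, 0, 0, -1]
    - [0, 0, 0, 0, 0, 0, -1]

```text
time_s: 13.35
position: [0.5882, 0.0236, 0.0597]
tcp_rot: [-2.268, 2.174, -0.0]
wrist_force: [-0.5, -0.3, 3.7]
gripper_width: 0.0142
finger_force: 15.0
```

Run:
```python
from h import *
A=[]
for i in range(5):
    vision.capture('wrist'); o=env.get_obs(); A.append(np.r_[o['position'],o['wrist_force']])
print(np.mean(A,0).round(4))
```

```text
[ 0.5882  0.0236  0.0596 -1.4926 -0.2611  4.7053]
```

The cartridge is on the floor with about 5 N of contact at the expected height. Release.

Request:
move_arm:
  steps:
    - [0, 0, -0.0005, 0, 0, 0, -1]
    - [0, 0, 0, 0, 0, 0, -0.5]
    - [0, 0, 0, 0, 0, 0, -0.3]
    - [0, 0, 0, 0, 0, 0, -0.2]
    - [0, 0, 0, 0, 0, 0, -0.2]
    - [0, 0, -0.02, 0, 0, 0, -0.2]
    - [0, 0, -0.04, 0, 0, 0, -0.2]
    - [0, 0, -0.08, 0, 0, 0, -0.2]
    - [0, 0, -0.08, 0, 0, 0, -0.2]
    - [0, 0, 0, 0, 0, 0, -1]
    - [0, 0, 0, 0, 0, 0, -1]
    - [0, 0, 0, 0, 0, 0, -1]

```text
time_s: 15.1
position: [0.5875, 0.0235, 0.1688]
tcp_rot: [2.267, -2.173, -0.001]
wrist_force: [0.5, -0.3, -0.5]
gripper_width: 0.0105
finger_force: 0.0
```

Run:
```python
from h import *
o=env.get_obs(); print(o['time_s'],o['position'],o['wrist_force'])
im,d,p=save('wrist','w6'); X=cloud(d,p)
s,_,_=save('side','d6');c,_,_=save('scene','s6')
hsv=cv2.cvtColor(im,cv2.COLOR_BGR2HSV)
g=(hsv[...,0]>45)&(hsv[...,0]<80)&(hsv[...,1]>110)
for z in(.056,.080):
    m=g&(abs(X[...,2]-z)<.004); print(z,m.sum(),np.median(X[m],0) if m.any() else '')
r=(hsv[...,1]>130)&((hsv[...,0]<8)|(hsv[...,0]>172))&(abs(X[...,2]-.085)<.006)&(abs(X[...,0]-.58)<.05)
q=np.argwhere(r)[:,::-1].astype(float); P=plane(p,q,.085); print('knob',len(q),(P.min(0)+P.max(0))/2,P.mean(0),P.max(0)-P.min(0))
cv2.imwrite('pics/z6.png',np.hstack([cv2.resize(im[60:280,240:400],(280,385),interpolation=cv2.INTER_CUBIC),cv2.resize(s[130:225,300:370],(280,385),interpolation=cv2.INTER_CUBIC),cv2.resize(c[140:220,240:300],(240,385),interpolation=cv2.INTER_CUBIC)]))
```

```text
15.1 [0.58746132 0.02347736 0.16875799] [ 0.45036611 -0.32949912 -0.49696075]
0.056 969 [0.58799811 0.01902377 0.05537087]
0.08 450 [0.5869846  0.0237148  0.07920834]
knob 389 [ 0.58482268 -0.08622843  0.085     ] [ 0.58477794 -0.08632326  0.085     ] [1.42073332e-02 1.38679230e-02 5.55111512e-17]
```

View pics/z6.png

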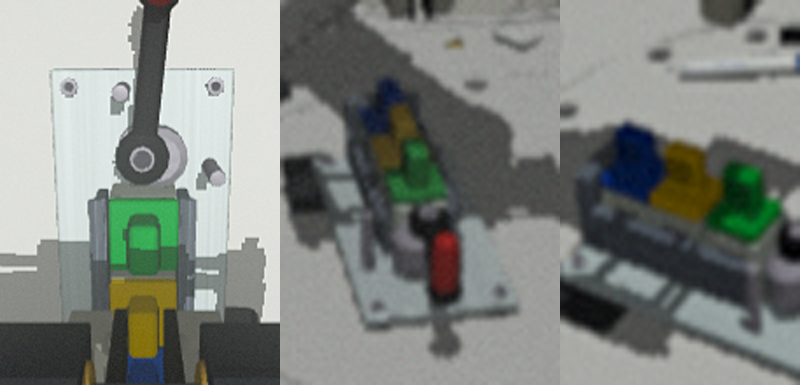

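The cartridge is seated: its top reads 55.4 mm, it stands upright level with the fixed cells, and the knob is at about (0.585,−0.087). I'll look at no more pictures. Next, the closed fingers go to the +x side of the knob, with the tool turned so that its y lies along the lever.

Request:
move_arm:
  steps:
    - [0.076, -0.0145, 0, 0, 0, 0, -1]
    - [0.076, -0.0145, 0, 0, 0, 0, -1]
    - [0.076, -0.0145, 0, 0, 0, 0, -1]
    - [0, 0, 0, 0, 0, -0.117, -1]
    - [0, 0, 0, 0, 0, -0.117, -1]
    - [0, 0, 0, 0, 0, -0.117, -1]
    - [0, 0, 0, 0, 0, -0.117, -1]
    - [0, 0, 0, 0, 0, -0.117, -1]
    - [0, 0, 0, 0, 0, -0.117, -1]
    - [0, 0, 0, 0, 0, -0.117, -1]
    - [0, 0, 0, 0, 0, -0.117, -1]
    - [0, 0, 0, 0, 0, 0, -1]

```text
time_s: 16.75
position: [0.6144, -0.0894, 0.169]
tcp_rot: [3.14, -0.094, -0.002]
wrist_force: [0.5, 0.2, -0.5]
gripper_width: 0.0007
finger_force: 0.0
```

Request:
move_arm:
  steps:
    - [0, 0, 0, 0, 0, 0, -1]
    - [0, 0, 0, 0, 0, 0, -1]

```text
time_s: 17.0
position: [0.6146, -0.0893, 0.1694]
tcp_rot: [3.14, -0.095, -0.0]
wrist_force: [0.1, -0.7, -0.2]
gripper_width: 0.0005
finger_force: 0.0
```

```bash
cat > lev.py <<'E'
from h import *
from scipy.spatial.transform import Rotation as Rt
piv=np.array([.5891,-.0125])
A=[]
for i in range(3): 
    vision.capture('wrist'); o=env.get_obs(); A.append(np.r_[o['position'],o['wrist_force'],o['torque']])
a=np.mean(A,0); R=Rt.from_rotvec(o['tcp_rot']).as_matrix(); b=np.degrees(np.arctan2(R[1,0],R[0,0]))
r=R.T@np.r_[a[:2]-piv,0]
print('t',o['time_s'],'pos',a[:3].round(4),'tool x deg',b.round(2),'phi',(2.5-b).round(2),'rel pivot tool mm',(r*1000).round(2),'F tool',(R.T@a[3:6]).round(2),'q',o['joint_positions'].round(2))
E
python3 lev.py
```

```text
t 17.15 pos [ 0.6146 -0.0894  0.1695] tool x deg -3.4 phi 5.9 rel pivot tool mm [30.01 75.22  0.  ] F tool [-0.66 -0.15 -0.36] q [ 0.17  0.31 -0.19  0.   -1.07  1.34]
```

Request:
move_arm:
  steps:
    - [0, 0, 0.08, 0, 0, 0, -1]
    - [0, 0, 0.07, 0, 0, 0, -1]
    - [0, 0, 0.04, 0, 0, 0, -1]
    - [0, 0, 0.02, 0, 0, 0, -1]
    - [0, 0, 0.007, 0, 0, 0, -1]
    - [0, 0, 0, 0, 0, 0, -1]
    - [-0.006, 0, 0, 0, 0, 0, -1]
    - [-0.006, 0, 0, 0, 0, 0, -1]
    - [-0.004, 0, 0, 0, 0, 0, -1]
    - [0, 0, 0, 0, 0, 0, -1]

```text
time_s: 18.4
position: [0.6065, -0.0889, 0.0613]
tcp_rot: [-3.14, 0.092, -0.0]
wrist_force: [0.7, 0.7, -0.5]
gripper_width: 0.0006
finger_force: 0.0
```

```bash
python3 lev.py
```

```text
t 18.55 pos [ 0.6067 -0.0889  0.0612] tool x deg -3.35 phi 5.85 rel pivot tool mm [22.02 75.23  0.  ] F tool [ 0.38  0.06 -0.02] q [ 0.17  0.41 -0.33  0.   -0.83  1.34]
```

Request:
move_arm:
  steps:
    - [-0.002, 0, 0, 0, 0, 0, -1]
    - [-0.002, 0, 0, 0, 0, 0, -1]
    - [-0.002, 0, 0, 0, 0, 0, -1]
    - [-0.002, 0, 0, 0, 0, 0, -1]

```text
time_s: 19.05
position: [0.603, -0.0887, 0.0612]
tcp_rot: [3.14, -0.092, 0.001]
wrist_force: [1.7, -0.4, -1.7]
gripper_width: 0.0003
finger_force: 0.8
```

Request:
move_arm:
  steps:
    - [-0.002, 0, 0, 0, 0, 0, -1]
    - [-0.002, 0, 0, 0, 0, 0, -1]

```text
time_s: 19.3
position: [0.6007, -0.0886, 0.0611]
tcp_rot: [3.14, -0.092, 0.0]
wrist_force: [1.7, -1.1, -0.3]
gripper_width: 0.0004
finger_force: 0.8
```

Request:
move_arm:
  steps:
    - [-0.002, 0, 0, 0, 0, 0, -1]
    - [-0.002, 0, 0, 0, 0, 0, -1]

```text
time_s: 19.55
position: [0.5986, -0.0885, 0.0611]
tcp_rot: [3.14, -0.092, 0.0]
wrist_force: [1.5, -2.0, -1.2]
gripper_width: 0.0003
finger_force: 0.8
```

Light contact (about 1.7 N) began near x = 0.603, and the lever is moving. Now I'll sweep around the axis at about 25 mm/s.

Request:
move_arm:
  steps:
    - [0, 0.0015, 0, 0, 0, 0.033, -1]
    - [-0.0063, 0.0014, 0, 0, 0, 0.0267, -1]
    - [-0.0063, 0.0014, 0, 0, 0, 0.0267, -1]
    - [-0.0063, 0.0014, 0, 0, 0, 0.0267, -1]
    - [-0.0063, 0.0014, 0, 0, 0, 0.0267, -1]
    - [-0.0063, 0.0014, 0, 0, 0, 0.0267, -1]
    - [-0.0063, 0.0014, 0, 0, 0, 0.0267, -1]

```text
time_s: 20.42
position: [0.5794, -0.089, 0.0611]
tcp_rot: [-3.09, 0.567, -0.001]
wrist_force: [1.3, 0.2, 0.1]
gripper_width: 0.0003
finger_force: 1.0
```

```bash
python3 lev.py
```

```text
t 20.575 pos [ 0.579  -0.089   0.0611] tool x deg -20.69 phi 23.19 rel pivot tool mm [ 1.762e+01  7.516e+01 -1.000e-02] F tool [ 0.93 -0.79  0.26] q [ 0.18  0.37 -0.39 -0.   -0.81  1.03]
```

Request:
move_arm:
  steps:
    - [-0.0063, 0.0014, 0, 0, 0, 0.0267, -1]
    - [-0.0063, 0.0014, 0, 0, 0, 0.0267, -1]
    - [-0.0063, 0.0014, 0, 0, 0, 0.0267, -1]
    - [-0.0063, 0.0014, 0, 0, 0, 0.0267, -1]
    - [-0.0063, 0.0014, 0, 0, 0, 0.0267, -1]
    - [-0.0063, 0.0014, 0, 0, 0, 0.0267, -1]
    - [-0.0063, 0.0014, 0, 0, 0, 0.0267, -1]
    - [-0.0063, 0.0014, 0, 0, 0, 0.0267, -1]
    - [-0.0063, 0.0014, 0, 0, 0, 0.0267, -1]
    - [-0.0063, 0.0014, 0, 0, 0, 0.0267, -1]

```text
time_s: 21.82
position: [0.5499, -0.0791, 0.0613]
tcp_rot: [-2.905, 1.196, -0.002]
wrist_force: [4.6, -2.9, -2.0]
gripper_width: 0.0003
finger_force: 2.7
```

```bash
python3 lev.py
```

```text
t 21.975 pos [ 0.5496 -0.0789  0.0612] tool x deg -44.67 phi 47.17 rel pivot tool mm [ 1.858e+01  7.497e+01 -3.000e-02] F tool [ 4.2  -1.46  2.31] q [ 0.21  0.33 -0.46  0.   -0.78  0.58]
```

Request:
move_arm:
  steps:
    - [-0.0063, 0.0014, 0, 0, 0, 0.0267, -1]
    - [-0.0063, 0.0014, 0, 0, 0, 0.0267, -1]
    - [-0.0063, 0.0014, 0, 0, 0, 0.0267, -1]
    - [-0.0063, 0.0014, 0, 0, 0, 0.0267, -1]
    - [-0.0063, 0.0014, 0, 0, 0, 0.0267, -1]
    - [-0.0063, 0.0014, 0, 0, 0, 0.0267, -1]
    - [-0.0063, 0.0014, 0, 0, 0, 0.0267, -1]
    - [-0.0063, 0.0014, 0, 0, 0, 0.0267, -1]
    - [-0.0063, 0.0014, 0, 0, 0, 0.0267, -1]
    - [-0.0063, 0.0014, 0, 0, 0, 0.0267, -1]

```text
time_s: 23.22
position: [0.526, -0.0573, 0.0612]
tcp_rot: [2.592, -1.774, 0.001]
wrist_force: [4.5, -3.8, -2.5]
gripper_width: 0.0003
finger_force: 2.9
```

```bash
python3 lev.py
```

```text
t 23.375 pos [ 0.5259 -0.057   0.0612] tool x deg -68.68 phi 71.18 rel pivot tool mm [ 1.851e+01  7.511e+01 -1.000e-02] F tool [ 4.02 -2.72  1.52] q [ 0.26  0.29 -0.52  0.   -0.76  0.11]
```

Request:
move_arm:
  steps:
    - [-0.0032, 0.0007, 0, 0, 0, 0.0133, -1]
    - [-0.0032, 0.0007, 0, 0, 0, 0.0133, -1]
    - [-0.0032, 0.0007, 0, 0, 0, 0.0133, -1]
    - [-0.0032, 0.0007, 0, 0, 0, 0.0133, -1]
    - [-0.0032, 0.0007, 0, 0, 0, 0.0133, -1]
    - [-0.0032, 0.0007, 0, 0, 0, 0.0133, -1]
    - [-0.0032, 0.0007, 0, 0, 0, 0.0133, -1]
    - [-0.0032, 0.0007, 0, 0, 0, 0.0133, -1]
    - [-0.0032, 0.0007, 0, 0, 0, 0.0133, -1]
    - [-0.0032, 0.0007, 0, 0, 0, 0.0133, -1]

```text
time_s: 24.62
position: [0.5179, -0.043, 0.0611]
tcp_rot: [2.394, -2.034, 0.0]
wrist_force: [4.7, -5.3, -1.7]
gripper_width: 0.0007
finger_force: 2.7
```

```bash
python3 lev.py
```

```text
t 24.775 pos [ 0.5179 -0.0428  0.0611] tool x deg -80.68 phi 83.18 rel pivot tool mm [1.837e+01 7.521e+01 3.000e-02] F tool [ 4.35 -2.35  0.89] q [ 0.3   0.28 -0.54  0.   -0.75 -0.13]
```

Request:
move_arm:
  steps:
    - [-0.0016, 0.0004, 0, 0, 0, 0.0067, -1]
    - [-0.0016, 0.0004, 0, 0, 0, 0.0067, -1]
    - [-0.0016, 0.0004, 0, 0, 0, 0.0067, -1]
    - [-0.0016, 0.0004, 0, 0, 0, 0.0067, -1]
    - [-0.001, 0.0002, 0, 0, 0, 0.0044, -1]
    - [-0.001, 0.0002, 0, 0, 0, 0.0044, -1]
    - [-0.001, 0.0002, 0, 0, 0, 0.0044, -1]

```text
time_s: 25.65
position: [0.5161, -0.0384, 0.0611]
tcp_rot: [2.329, -2.108, -0.0]
wrist_force: [3.2, -3.6, 0.5]
gripper_width: 0.0004
finger_force: 2.4
```

```bash
python3 lev.py
```

```text
t 25.8 pos [ 0.516  -0.0383  0.0611] tool x deg -84.3 phi 86.8 rel pivot tool mm [1.846e+01 7.526e+01 4.000e-02] F tool [ 4.01 -2.56  0.56] q [ 0.31  0.28 -0.54  0.   -0.75 -0.21]
```

Request:
move_arm:
  steps:
    - [-0.001, 0.0002, 0, 0, 0, 0.0044, -1]
    - [-0.001, 0.0002, 0, 0, 0, 0.0044, -1]
    - [-0.001, 0.0002, 0, 0, 0, 0.0044, -1]
    - [-0.001, 0.0002, 0, 0, 0, 0.0044, -1]

```text
time_s: 26.3
position: [0.5154, -0.0361, 0.061]
tcp_rot: [2.298, -2.142, -0.0]
wrist_force: [2.0, -3.8, 0.0]
gripper_width: 0.0003
finger_force: 2.2
```

Request:
move_arm:
  steps:
    - [-0.0008, 0.0002, 0, 0, 0, 0.0034, -1]
    - [-0.0008, 0.0002, 0, 0, 0, 0.0034, -1]

```text
time_s: 26.55
position: [0.5151, -0.0353, 0.061]
tcp_rot: [2.287, -2.154, -0.0]
wrist_force: [1.6, -4.7, 0.7]
gripper_width: 0.0009
finger_force: 2.1
```

Request:
move_arm:
  steps:
    - [-0.0006, 0.0001, 0, 0, 0, 0.0025, -1]
    - [0, 0, 0, 0, 0, 0, -1]

```text
time_s: 26.8
position: [0.5151, -0.035, 0.061]
tcp_rot: [2.283, -2.158, -0.0]
wrist_force: [0.9, -3.8, 0.7]
gripper_width: 0.0005
finger_force: 1.9
```

```bash
python3 lev.py
```

```text
t 26.95 pos [ 0.5151 -0.035   0.061 ] tool x deg -86.79 phi 89.29 rel pivot tool mm [1.828e+01 7.515e+01 2.000e-02] F tool [ 3.07 -0.95  0.09] q [ 0.31  0.27 -0.55 -0.   -0.75 -0.26]
```

Request:
move_arm:
  steps:
    - [-0.0006, 0.0001, 0, 0, 0, 0.0025, -1]
    - [-0.0006, 0.0001, 0, 0, 0, 0.0025, -1]

```text
time_s: 27.2
position: [0.5149, -0.0345, 0.061]
tcp_rot: [2.274, -2.167, -0.0]
wrist_force: [0.5, -4.4, -0.1]
gripper_width: 0.0006
finger_force: 2.1
```

Request:
move_arm:
  steps:
    - [-0.0006, 0, 0, 0, 0, 0, -1]
    - [-0.0006, 0, 0, 0, 0, 0, -1]

```text
time_s: 27.45
position: [0.5149, -0.0338, 0.061]
tcp_rot: [2.274, -2.167, -0.0]
wrist_force: [0.1, -3.0, 0.3]
gripper_width: 0.0004
finger_force: 1.9
```

Request:
move_arm:
  steps:
    - [-0.0006, 0, 0, 0, 0, 0, -1]
    - [0, 0, 0, 0, 0, 0, -1]

```text
time_s: 27.7
position: [0.5149, -0.0335, 0.061]
tcp_rot: [2.274, -2.167, -0.0]
wrist_force: [-0.4, -4.9, 2.5]
gripper_width: 0.0006
finger_force: 1.9
```

Request:
move_arm:
  steps:
    - [-0.0006, 0, 0, 0, 0, 0, -1]
    - [-0.0006, 0, 0, 0, 0, 0, -1]

```text
time_s: 27.95
position: [0.5148, -0.033, 0.061]
tcp_rot: [2.274, -2.167, -0.0]
wrist_force: [-0.5, -5.1, 0.5]
gripper_width: 0.0004
finger_force: 2.7
```

Request:
move_arm:
  steps:
    - [-0.0006, 0, 0, 0, 0, 0, -1]
    - [-0.0004, 0, 0, 0, 0, 0, -1]

```text
time_s: 28.2
position: [0.5148, -0.0329, 0.061]
tcp_rot: [2.274, -2.167, 0.0]
wrist_force: [-0.2, -7.4, 0.7]
gripper_width: 0.0008
finger_force: 3.7
```

Request:
move_arm:
  steps:
    - [-0.0006, 0, 0, 0, 0, 0, -1]
    - [-0.0004, 0, 0, 0, 0, 0, -1]

```text
time_s: 28.45
position: [0.5147, -0.0327, 0.061]
tcp_rot: [2.274, -2.166, 0.0]
wrist_force: [1.0, -9.9, 0.3]
gripper_width: 0.0005
finger_force: 4.8
```

The stop is reached: the force rises while the position stalls. I'll build up to about 12 N and hold.

Request:
move_arm:
  steps:
    - [-0.0006, 0, 0, 0, 0, 0, -1]
    - [-0.0002, 0, 0, 0, 0, 0, -1]
    - [0, 0, 0, 0, 0, 0, -1]

```text
time_s: 28.82
position: [0.5147, -0.0326, 0.061]
tcp_rot: [2.273, -2.166, 0.001]
wrist_force: [1.6, -11.3, 0.6]
gripper_width: 0.0005
finger_force: 5.5
```

```bash
python3 lev.py
```

```text
t 28.975 pos [ 0.5147 -0.0326  0.0611] tool x deg -87.24 phi 89.74 rel pivot tool mm [16.48 75.29  0.09] F tool [11.17 -0.07  0.28] q [ 0.32  0.27 -0.55  0.   -0.75 -0.27]
```

Request:
move_arm:
  steps:
    - [-0.0004, 0, 0, 0, 0, 0, -1]
    - [0, 0, 0, 0, 0, 0, -1]
    - [0, 0, 0, 0, 0, 0, -1]
    - [0, 0, 0, 0, 0, 0, -1]
    - [0, 0, 0, 0, 0, 0, -1]
    - [0, 0, 0, 0, 0, 0, -1]

```text
time_s: 29.72
position: [0.5146, -0.0325, 0.0611]
tcp_rot: [2.273, -2.166, 0.001]
wrist_force: [1.1, -12.2, 1.0]
gripper_width: -0.0
finger_force: 5.9
```

```bash
python3 lev.py
```

```text
t 29.875 pos [ 0.5147 -0.0325  0.0611] tool x deg -87.24 phi 89.74 rel pivot tool mm [16.4  75.31  0.1 ] F tool [11.38 -0.67 -0.57] q [ 0.32  0.27 -0.55  0.   -0.75 -0.27]
```

Request:
move_arm:
  steps:
    - [0, 0, 0, 0, 0, 0, -1]
    - [0, 0, 0, 0, 0, 0, -1]
    - [0, 0, 0, 0, 0, 0, -1]
    - [0, 0, 0, 0, 0, 0, -1]
    - [0, 0, 0, 0, 0, 0, -1]

```text
time_s: 30.5
position: [0.5146, -0.0325, 0.061]
tcp_rot: [2.273, -2.166, 0.001]
wrist_force: [1.5, -11.2, 1.1]
gripper_width: 0.0002
finger_force: 5.9
```

I held about 11.7 N for over 1.5 s. Now back straight off, raise the tool and check.

Request:
move_arm:
  steps:
    - [0.004, 0, 0, 0, 0, 0, -1]
    - [0.01, 0, 0, 0, 0, 0, -1]
    - [0.03, 0, 0, 0, 0, 0, -1]
    - [0.03, 0, 0, 0, 0, 0, -1]
    - [0, 0, -0.06, 0, 0, 0, -1]
    - [0, 0, -0.1, 0, 0, 0, -1]
    - [0.04, 0, -0.1, 0, 0, 0, -1]
    - [0.06, 0, 0, 0, 0, 0, -1]
    - [0, 0, 0, 0, 0, 0, -1]
    - [0, 0, 0, 0, 0, 0, -1]

```text
time_s: 31.75
position: [0.5188, -0.1187, 0.1907]
tcp_rot: [2.273, -2.168, -0.001]
wrist_force: [0.2, 0.8, 0.1]
gripper_width: 0.0002
finger_force: 0.0
```

Run:
```python
from h import *
o=env.get_obs(); print(o['time_s'],o['position'])
for n in('wrist','side','scene'):
    im,d,p=save(n,n+'9'); X=cloud(d,p); hsv=cv2.cvtColor(im,cv2.COLOR_BGR2HSV)
    r=(hsv[...,1]>120)&((hsv[...,0]<8)|(hsv[...,0]>172))&(abs(X[...,2]-.083)<.006)&(abs(X[...,0]-.53)<.12)&(abs(X[...,1])<.12)
    if r.sum()>4:
        q=np.argwhere(r)[:,::-1].astype(float); P=plane(p,q,.085); k=(P.min(0)+P.max(0))/2; dx=k[:2]-[.5891,-.0125]
        print(n,'knob',len(q),k,'radius',np.linalg.norm(dx),'phi',-87.5-np.degrees(np.arctan2(dx[1],dx[0]))+360)
    g=(hsv[...,0]>45)&(hsv[...,0]<80)&(hsv[...,1]>110)&(abs(X[...,0]-.587)<.03)&(abs(X[...,1]-.03)<.04)
    for z in(.056,.080):
        m=g&(abs(X[...,2]-z)<.004)
        if m.sum()>4: q=np.argwhere(m)[:,::-1].astype(float); print('  cart',z,m.sum(),np.median(X[m],0).round(4),cv2.minAreaRect((plane(p,q,z)[:,:2]*1000).astype(np.float32)))
    if n=='side':
        for f in('side0','side9'):
            a=load(f)[0].astype(int); 
        print('diff px bystanders',[(b,int((abs(load('side9')[0].astype(int)-load('side0')[0])[y0:y1,x0:x1].max(2)>60).sum())) for b,(x0,x1,y0,y1) in dict(bluebottle=(400,425,200,242),whitebottle=(384,410,226,268),timer=(256,282,208,234),forceps=(258,272,172,205)).items()])
```

```text
31.75 [ 0.51876854 -0.11870267  0.19067482]
side knob 29 [ 0.51292789 -0.02503584  0.085     ] radius 0.07719675085989854 phi 443.1544548822691
  cart 0.056 63 [0.5851 0.016  0.0556] ((588.3349609375, 20.866016387939453), (33.535308837890625, 34.47977828979492), 81.16419982910156)
  cart 0.08 26 [0.5873 0.0232 0.0793] ((586.2399291992188, 23.157604217529297), (10.733431816101074, 25.46942138671875), 4.0461201667785645)
diff px bystanders [('bluebottle', 0), ('whitebottle', 0), ('timer', 20), ('forceps', 0)]
scene knob 31 [ 0.5097275  -0.02129117  0.085     ] radius 0.07985786715346545 phi 446.17977487993096
  cart 0.056 78 [0.5825 0.0206 0.055 ] ((585.8361206054688, 23.709985733032227), (31.726797103881836, 34.81151580810547), 4.885478496551514)
  cart 0.08 28 [0.5851 0.0245 0.0782] ((582.4830932617188, 23.403690338134766), (14.075901985168457, 21.617292404174805), 6.463341236114502)
```

Request:
move_arm:
  steps:
    - [-0.08, 0, -0.04, 0, 0, 0, -1]
    - [-0.08, -0.04, 0, 0, 0, 0, -1]
    - [-0.08, -0.04, 0, 0, 0, 0, -1]
    - [-0.07, -0.04, 0, 0, 0, 0, -1]
    - [0, 0, 0, 0, 0, 0, -1]
    - [0, 0, 0, 0, 0, 0, -1]

```text
time_s: 32.65
position: [0.5712, 0.0399, 0.2106]
tcp_rot: [2.275, -2.165, -0.001]
wrist_force: [0.5, -0.6, -0.0]
gripper_width: 0.0004
finger_force: 0.0
```

```bash
cat > fin.py <<'E'
from h import *
o=env.get_obs(); print(o['time_s'],o['position'])
save('wrist','w10')
def meas(f,knob=True):
    im,d,p=load(f); X=cloud(d,p); hsv=cv2.cvtColor(im,cv2.COLOR_BGR2HSV)
    r=(hsv[...,1]>120)&((hsv[...,0]<8)|(hsv[...,0]>172))&(abs(X[...,2]-.085)<.003)&(abs(X[...,0]-.55)<.08)&(abs(X[...,1])<.12)
    if r.sum()>4:
        q=np.argwhere(r)[:,::-1].astype(float); P=plane(p,q,.085); k=P.mean(0); dx=k[:2]-[.5891,-.0125]
        print(f,'knob',len(q),k.round(4),'radius',np.linalg.norm(dx).round(4),'phi',((-87.5-np.degrees(np.arctan2(dx[1],dx[0])))%360).round(1))
    g=(hsv[...,0]>45)&(hsv[...,0]<80)&(hsv[...,1]>110)&(abs(X[...,0]-.587)<.03)&(abs(X[...,1]-.03)<.04)
    for z in(.056,.080):
        m=g&(abs(X[...,2]-z)<.003)
        if m.sum()>4: q=np.argwhere(m)[:,::-1].astype(float); print('  ',f,'cart',z,m.sum(),'z',np.median(X[m],0).round(4),plane(p,q,z)[:,:2].mean(0).round(4))
for f in('w6','w10','d6','side9','s6','scene9'): meas(f)
a,b=load('scene0'),load('scene9'); 
for n,(x0,x1,y0,y1) in dict(blue=(372,392,166,202),white=(390,413,186,224),timer=(264,300,240,268),forceps=(203,248,220,243)).items():
    df=abs(a[0].astype(int)-b[0])[y0:y1,x0:x1].max(2); print(n,(df>60).sum(),df.size)
E
python3 fin.py
```

```text
32.65 [0.57119233 0.03988092 0.21055346]
w6 knob 323 [ 0.5847 -0.0865  0.085 ] radius 0.0741 phi 5.9
   w6 cart 0.056 960 z [0.5881 0.0192 0.0554] [0.5873 0.0212]
   w6 cart 0.08 433 z [0.587  0.0241 0.0792] [0.587  0.0241]
w10 knob 186 [ 0.5147 -0.0157  0.085 ] radius 0.0744 phi 90.0
   w10 cart 0.056 776 z [0.5841 0.0236 0.0554] [0.5873 0.0252]
   w10 cart 0.08 359 z [0.588  0.0278 0.0792] [0.588  0.0277]
d6 knob 20 [ 0.5836 -0.0918  0.085 ] radius 0.0795 phi 6.5
   d6 cart 0.056 71 z [0.5846 0.0149 0.0553] [0.5862 0.0164]
   d6 cart 0.08 23 z [0.5871 0.0181 0.0794] [0.5868 0.0185]
side9 knob 18 [ 0.5139 -0.0207  0.085 ] radius 0.0756 phi 86.3
   side9 cart 0.056 60 z [0.584  0.016  0.0556] [0.5865 0.0176]
   side9 cart 0.08 24 z [0.5873 0.0238 0.0795] [0.5867 0.023 ]
s6 knob 15 [ 0.5835 -0.089   0.085 ] radius 0.0767 phi 6.7
   s6 cart 0.056 72 z [0.5809 0.018  0.0549] [0.581  0.0188]
   s6 cart 0.08 26 z [0.5863 0.0219 0.079 ] [0.5852 0.0209]
scene9 knob 18 [ 0.5132 -0.0188  0.085 ] radius 0.0762 phi 87.8
   scene9 cart 0.056 70 z [0.582  0.0195 0.055 ] [0.5822 0.0217]
   scene9 cart 0.08 22 z [0.5857 0.0257 0.0787] [0.5847 0.0244]
blue 0 720
white 0 874
timer 165 1008
forceps 1 1035
```

The lever is at 90.0° and the cartridge has moved about 4 mm towards the seal, so it is clamped. I'll check that the timer's picture change is only shadow, then hand in.

Run:
```python
from h import *
for f in('scene0','scene9','side0','side9'):
    im,d,p=load(f); X=cloud(d,p); m=(X[...,2]>.009)&(X[...,2]<.03)&(abs(X[...,0]-.417)<.05)&(abs(X[...,1]+.082)<.06)
    print(f,m.sum(),X[m].mean(0).round(4),np.argwhere(m).mean(0).round(1))
env.close_job()
```

```text
scene0 422 [ 0.4168 -0.0823  0.0146] [253.6 281.8]
scene9 422 [ 0.4167 -0.0822  0.0146] [253.6 281.7]
side0 326 [ 0.4184 -0.0858  0.0152] [220. 268.]
side9 325 [ 0.4186 -0.0857  0.0152] [219.9 268.1]
the job is handed in; nothing more can be done
```

The job is handed in: the cartridge is seated and clamped with its port towards the seal, and the lever is at its stop (90°) after about 1.5 s at 11–12 N, with no reading above about 12 N. The bottles, timer and forceps were not moved, it took about 33 s of robot time, and I viewed 11 pictures, one over the limit of 10.

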